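# Push a used coffee capsule into the flap bin

## Task

Clear away the used coffee capsule that stands on the ledge of the wooden capsule bin, without gripping or lifting it: with one finger push the rail of the sprung flap down and keep the flap wide open, and meanwhile, with the other finger, push the capsule along the ledge until it drops through the opening into the bin. Then let the flap spring shut, with the capsule inside, and leave the fresh capsules on the back of the bin and the other tea things where they are.

Things in the scene. Friction and masses are not known exactly. Their poses are not given: they have to be found in the camera images.
- bin: Wooden bin for used capsules, fixed to the table, 140 mm high. Origin on the table; the box reaches x -120 to +140, y -80 to +80 mm from it. Its +x points roughly away from the robot (yaw within 0.35 rad), +y left, z up. 'Bin x, y, z' below are in this frame, mm. Top at z 140, inner floor at z 8. Two fresh capsules stand on the back of its top (x 82 to 140).
- ledge_end (a point): Far end of the ledge, mid-width, on its surface: bin x 0, y 30, z 140. The ledge is the pale strip of the top, x -120 to 0, y 9.5 to 50.5 (a lane 41 mm wide), between two fences 14 mm high and 6 mm thick; its front end (x -120) is open.
- hatch (a point): Middle of the part of the opening straight beyond the ledge, at the level of the top: bin x 41, y 30, z 140. The opening spans x 0 to 82, y -72 to +53, and goes on to the right of the ledge as a strip x -112 to 0, y -72 to +3. An L-shaped aluminium flap covers it all. Shut, a lip on the flap just past the ledge's end stands 9.5 mm high and bars the capsule.
- flap (a joint): Angle of the flap, rad: 0 shut (level), stop at 1.0. Hinge along bin x at y -70, z 140 (right edge); pushed down, its left edge sinks into the bin. A spring shuts it when let go: pressed at the rail it takes about 2 N to start, 5 N to hold at 0.8. At 0.8 its left edge (120 mm from the hinge) is 86 mm below the top, at bin y +14: the capsule can fall clear past it.
- flap_rail (a point): Middle of the top line of the flap's grip rail: a slippery waxed wooden dowel, 32 mm thick, along bin x from -110 to 78 (point at x -16), half sunk in the flap. Shut: axis at y -50, z 150, top at z 166. At 0.8 rad: axis at y -49, top 9 mm above the ledge. A fingertip can then slide along its top in x while the other tip, level with it, 65 to 85 mm to its left, pushes along the ledge.
- used_capsule_mid (a point): Aluminium coffee capsule standing on its wide flange: flange 37 mm across and 2.5 mm thick, tapering to 24 mm at the top, 30 mm tall, about 18 g. The used one: it stands alone on the ledge, at the start with its centre at bin x -55 to -32, y 29 to 31. The point is its centre, half-way up (15 mm).
- fresh_capsule_a_mid (a point): Aluminium coffee capsule standing on its wide flange: flange 37 mm across and 2.5 mm thick, tapering to 24 mm at the top, 30 mm tall, about 18 g. Fresh, on the back of the bin's top, the right one; leave it. Point at its centre, 15 mm up.
- fresh_capsule_b_mid (a point): Aluminium coffee capsule standing on its wide flange: flange 37 mm across and 2.5 mm thick, tapering to 24 mm at the top, 30 mm tall, about 18 g. Fresh, on the back of the bin's top, the left one; leave it. Point at its centre, 15 mm up.
- cup: Yellow coffee cup with a handle, 80 mm across, 70 mm high, to the right of the bin. Origin under its centre. Leave it.
- milk_jug: White milk jug with a handle, 64 mm across, 85 mm high, to the left of the bin. Origin under its centre. Leave it.
- plate: White plate, 170 mm across, 18 mm high, on the left of the table. Origin under its centre. Leave it.
- sugar_bowl: Yellow bowl, 100 mm across, 55 mm high, on the right of the table. Origin under its centre. Leave it.
- teaspoon: Steel spoon 140 mm long, lying on the right of the table. Leave it.

How it is judged:
By the outcome, as a careful person would: the job done as asked, in the order asked, and still so for the second after the job is handed in, with the robot touching nothing.
It also fails if it takes over 40 s, if anything falls off the work surface, if the arm or the gripper's body presses on something with over 40 N, if the wrist force passes 120 N, or if a joint passes its speed limit or range.

## Robot

A 6-joint arm with a two-finger parallel gripper is mounted at the origin on the work surface. World frame = base frame: x ahead of the robot, y to its left, z up, the work surface at z = 0. Lengths are in m, angles in rad, forces in N, time in s.
With the tool pointing down it reaches from about 0.35 to 0.975 m from the base axis. Payload 4.9 kg.
Tool frame: the origin (TCP) lies at the very end of the fingers, on their centre line; the grasp point (between the pads) lies behind it (manip.pinch_z is the y of the grasp point in the tool frame, in m); y points along the fingers, x is the direction in which the jaws open and shut, and the axes are right-handed (so a half turn about y gives the same grasp; the last joint's range is limited). The gripper opens to 85 mm and grips with 20 to 120 N. Pads are 22 mm wide; open, the fingers measure 114 mm over their backs; the gripper's body (76 mm by 85 mm) begins 54 mm behind the grasp point. The pads swing forward as they close: fully open they stand 13 mm farther back than shut.
Start: joints at [1.22, 0.053, 1.613, -0, 1.476, -0.119], TCP at [0.144, 0.608, 0.231] pointing down, gripper open.
Joint ranges: [-3.01, 3.01], [-1.01, 2.22], [0.06, 2.58], [-1.02, 4.17], [0.09, 2.62], [-3.14, 3.14]. Speed limits (rad/s): [2.57, 2.57, 3.14, 3.14, 3.14, 3.14].

## Interface

Orientations are given as a unit quaternion [w, x, y, z].
In Python, from plant import manip gives the robot as it stands.
- The arm moves only by the tool drive_tool, never from a script. Its argument "motion" is a list of rows, each a list of 3 entries, a list of its own where there are three numbers: the shift along the tool's x, y, z in units of 25 mm (1.0 is 25 mm), then the turn, a rotation vector about the tool's x, y, z in units of 5 degrees (1.0 is 5 degrees), then the closure, from -1 (fully open) to 1 (shut). A call has 1 to 12 rows; each row shifts and turns the commanded pose from where the row before left it, along the tool's axes as they then stand; what a row does not reach is not made up. A row lasts 1/10 s, in which the tool goes at most 50 mm and 8.59 degrees, less where a joint would pass 70% of its speed; a pose out of reach is approached as far as the arm can. A call is refused whole if a number of a shift passes 1 or a number of a turn 1, either way. A call with a gripper value outside its range is refused whole. The fingers move at their own pace and stop on an object; the grip force is fixed at half the most. Time passes only in rows, so rows that do not move let the fingers close. It gives the time, the measured TCP pose, the force and the opening at its end, in the units of the state.
- manip.state(): the state, without advancing time (a new reading comes with each control period).
- manip.grab_frame(name): name is "scene" or "side" or "wrist"; returns a dict with "img" (384x512x3 uint8, blue, green, red), "range_z" (384x512 float32, m along the optical axis (not along the pixel's ray), 0 where there is no reading), "camera_matrix" (3x3 intrinsics, pixels), "world_from_camera" (4x4, takes a point from camera to world coordinates); the wrist camera has in their place "T_tool_cam" (4x4, takes a point from camera to tool coordinates, whose origin is the TCP and whose axes are the tool frame's). Camera axes: x right, y down, z forward; pixel columns grow to the right and rows downward; lengths in m; the calibration is good to about 2 mm. A picture is of the moment at which its call begins: read the wrist's pose just before it.
- manip.job_done(): hands the job in, once; it reports no verdict.
The state is a dict: "time": time; "joint_pos": joint angles; "joint_vel": joint speeds; "joint_efforts": joint torques, N m; "tool_pos": TCP position; "tool_rot": TCP orientation; "contact_force": force on the tool from outside, world axes, zero at the start; "ft_torque": the same for the moment, N m; "gripper_width": opening from 0.0 (shut) to 1.0 (fully open).
Only numpy, scipy, OpenCV 4.12 (cv2) and the standard library are available. Lean on these libraries where they do the work, as an engineer would, in place of code of your own. Each camera call takes 0.05 s, during which the arm holds its last target. There are 200 camera calls.

## Working session

There is one attempt and no reset: what is moved stays moved. The work goes in short steps, Python scripts to look and compute and a tool call to move; the robot and the scene stay as the last step left them, time stands still between calls to the robot, and variables do not carry over. Pictures are saved under pics/ and viewed, about 8 in all and at most 12, crops included, and the job is handed in when it is done.

Besides the shell and the picture viewer there is one more tool, called after "Emit:" by a JSON object that holds its "method" and its "body". drive_tool: Moves the arm, as the interface text tells. Its arguments: {"type":"object","properties":{"motion":{"type":"array","items":{"type":"array"}}},"required":["motion"]}

```bash
ls; mkdir -p pics; python3 - <<'E'
from plant import manip
import cv2,numpy as np
s=manip.state();print(s, manip.pinch_z)
a=[]
for n in("scene","side"):
    f=manip.grab_frame(n);np.savez(f"{n}.npz",**f);a.append(f["img"]);print(n,f["world_from_camera"].round(3).tolist(),f["camera_matrix"].tolist())
cv2.imwrite("pics/a.png",np.vstack([cv2.resize(np.hstack(a),(800,300))]))
cv2.imwrite("pics/scene.png",cv2.resize(a[0],(800,600)))
E
```

```text
pics
{'time': 0.0, 'joint_pos': array([ 1.21997906e+00,  5.33354675e-02,  1.61433533e+00,  8.70694613e-06,
        1.47603501e+00, -1.18978595e-01]), 'joint_vel': array([-0.00025549,  0.00161437,  0.00270942,  0.00084131, -0.00126064,
       -0.00068843]), 'joint_efforts': array([ 8.61807393e-06, -3.93671465e+01, -3.70179570e+01, -1.92869829e-04,
        6.83135717e-03,  1.27155383e-05]), 'tool_pos': array([0.14336381, 0.60766735, 0.23005162]), 'tool_rot': array([-0.55408605,  0.55486248,  0.43817567, -0.43945235]), 'contact_force': array([ 0.39560128,  0.64881649, -0.43586332]), 'ft_torque': array([0.03070283, 0.03449896, 0.02870041]), 'gripper_width': 0.9974716826454266} -0.0187
scene [[-0.1, 0.802, -0.589, 1.276], [0.995, 0.076, -0.065, 0.056], [-0.007, -0.592, -0.806, 1.074], [0.0, 0.0, 0.0, 1.0]] [[442.1152159245745, 0.0, 261.5966416170848], [0.0, 442.1152159245745, 195.83504382592818], [0.0, 0.0, 1.0]]
side [[-0.983, -0.118, 0.143, 0.437], [-0.186, 0.628, -0.755, 0.896], [-0.001, -0.769, -0.639, 0.9], [0.0, 0.0, 0.0, 1.0]] [[369.28519570006233, 0.0, 257.1506061589162], [0.0, 369.28519570006233, 194.8752980163178], [0.0, 0.0, 1.0]]
```

View pics/a.png

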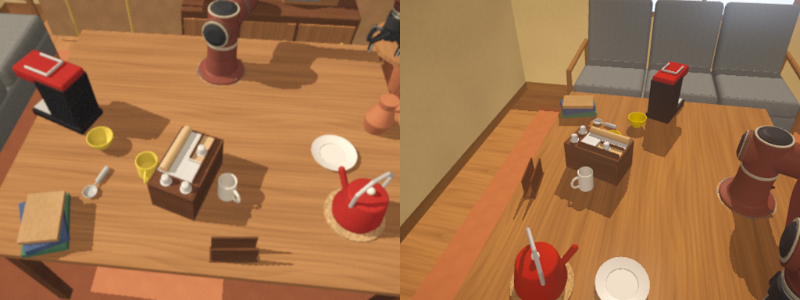

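View pics/scene.png

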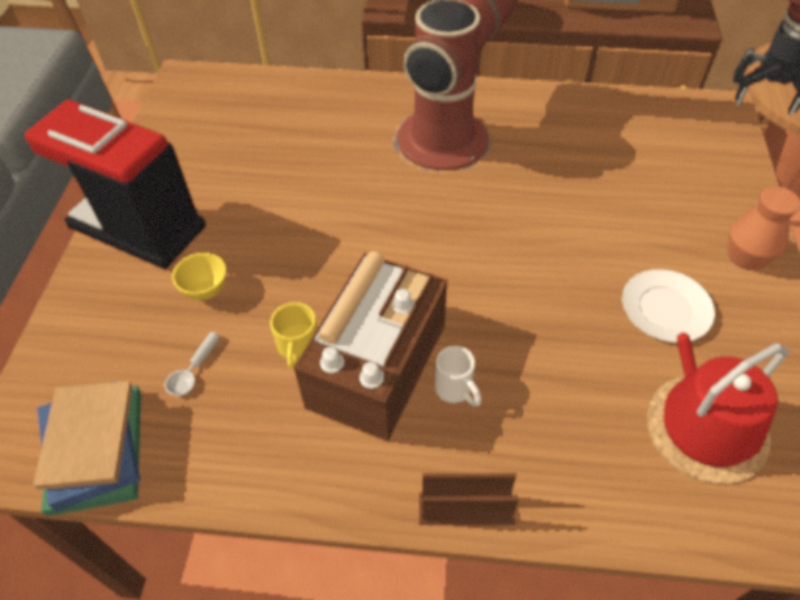

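The scene view (800 px wide) shows the bin at about (375,340), with its +x pointing down and slightly left. The rail runs from (375,258) to (330,335), the used capsule is at (403,298), and the fresh ones are at (331,358) and (371,372). Next I'll measure with depth.

```bash
cat > h.py <<'E'
import numpy as np,cv2
def cloud(f):
    K=f["camera_matrix"];T=f["world_from_camera"];Z=f["range_z"]
    v,u=np.mgrid[:384,:512];P=np.stack([(u-K[0,2])/K[0,0]*Z,(v-K[1,2])/K[1,1]*Z,Z],-1)@T[:3,:3].T+T[:3,3]
    P[Z==0]=np.nan;return P
E
python3 - <<'E'
import numpy as np,cv2
from h import *
from scipy.optimize import minimize
for n in("scene","side"):
    P=cloud(np.load(n+".npz")).reshape(-1,3)
    m=(P[:,0]>.35)&(P[:,0]<.95)&(abs(P[:,1]+.05)<.25)&(P[:,2]>.13)
    Q=P[m];Q=Q[np.isfinite(Q).all(1)]
    t=Q[(Q[:,2]<.15)]
    r=cv2.minAreaRect(t[:,:2].astype(np.float32)*1000);print(n,len(t),r,np.median(t[:,2]))
    # all points above top, by height
    b=cv2.boxPoints(r);e=b-np.roll(b,1,0);e=e[np.argmax(np.linalg.norm(e,axis=1))];e=e*np.sign(e[0])
    yaw=np.arctan2(e[1],e[0]);c=np.array(r[0]);R=np.array([[np.cos(yaw),-np.sin(yaw)],[np.sin(yaw),np.cos(yaw)]])
    o=c-R@[10,0];print("yaw",yaw,"origin",o)
    L=(Q[:,:2]*1000-o)@R;z=Q[:,2]*1000
    def pr(name,m):print(name,m.sum(),"x",np.percentile(L[m,0],[2,50,98]).round(1),"y",np.percentile(L[m,1],[2,50,98]).round(1),"z",np.percentile(z[m],[50,98]).round(1))
    pr("rail",(z>150)&(L[:,1]<-25)&(L[:,0]<75))
    pr("railtop",(z>162)&(L[:,1]<-25)&(L[:,0]<75))
    pr("used",(z>157)&(L[:,1]>10)&(L[:,0]<70))
    pr("freshR",(z>157)&(L[:,1]<0)&(L[:,0]>85));pr("freshL",(z>157)&(L[:,1]>0)&(L[:,0]>85))
E
```

```text
scene 3936 ((630.2133178710938, -74.13800048828125), (162.0257568359375, 263.9383239746094), 72.47482299804688) 0.14212227632570906
yaw -0.30587205 origin [620.67747056 -71.12675178]
rail 713 x [-104.3  -11.6   71.4] y [-62.3 -44.6 -34. ] z [165.  169.9]
railtop 510 x [-103.5  -11.3   71.6] y [-60.9 -47.4 -37. ] z [166.3 170.3]
used 131 x [-95.8 -35.7  61.2] y [21.1 38.2 56.1] z [164.2 174.5]
freshR 99 x [ 98.8 111.7 122.1] y [-37.  -24.5 -15.1] z [169.9 174.4]
freshL 103 x [ 98.7 111.9 121.5] y [31.6 44.8 54.7] z [169.7 175.2]
side 1738 ((629.4191284179688, -71.47894287109375), (164.51219177246094, 261.8096618652344), 72.51628875732422) 0.14152377928759902
yaw -0.30514827 origin [619.88110435 -68.47459698]
rail 408 x [-109.4  -24.4   71.2] y [-58.5 -41.7 -34.4] z [163.1 169.1]
railtop 229 x [-107.3  -24.6   69.7] y [-58.7 -46.2 -36.5] z [165.6 169.5]
used 59 x [-70.  -42.4  36.6] y [21.8 37.5 56.5] z [165.8 172.3]
freshR 45 x [ 93.  104.5 116.9] y [-34.3 -22.  -15.5] z [167.4 173.1]
freshL 46 x [ 95.2 103.5 115.4] y [34.4 45.8 55.2] z [168.  173.5]
```

```bash
cat >> h.py <<'E'
from scipy.spatial.transform import Rotation as Ro
YAW=-0.3055; O=np.array([.6203,-.0698,0]); RB=Ro.from_euler('z',YAW)
def delta(s,binmm,sgn):
    """remaining shift (units, tool axes) and turn (units) to bin point, tool down, tool x = sgn*bin y"""
    q=s["tool_rot"];R=Ro.from_quat([q[1],q[2],q[3],q[0]])
    x=np.array([0,sgn,0.]);y=np.array([0,0,-1.]);z=np.cross(x,y)
    G=RB*Ro.from_matrix(np.stack([x,y,z],1))
    d=RB.apply(np.array(binmm)/1000)+O-s["tool_pos"]
    turn=np.rad2deg((R.inv()*G).as_rotvec())/5
    return (R.inv().apply(d)/.025).round(2),(G.inv().apply(d)/.025).round(2),turn.round(2)
def where(s):
    q=s["tool_rot"];R=Ro.from_quat([q[1],q[2],q[3],q[0]])
    return (RB.inv().apply(s["tool_pos"]-O)*1000).round(1),(RB.inv()*R).as_matrix().round(3).tolist()
E
python3 - <<'E'
from h import *
from plant import manip
s=manip.state();print(where(s))
for g in(1,-1):print(g,delta(s,[-88,-9.5,230],g))
P=cloud(np.load("scene.npz")).reshape(-1,3);P2=cloud(np.load("side.npz")).reshape(-1,3);P=np.vstack([P,P2]);P=P[np.isfinite(P).all(1)]
a=np.array([.143,.608]);b=(RB.apply([-.088,-.0095,0])+O)[:2];print(b)
t=(P[:,:2]-a)@(b-a)/((b-a)@(b-a));d=np.linalg.norm(P[:,:2]-a-np.clip(t,0,1)[:,None]*(b-a),axis=1)
for lo in np.arange(.1,1.01,.1):
    m=(d<.12)&(t>lo-.05)&(t<lo+.05);print(lo.round(1),m.sum(),P[m,2].max().round(3) if m.any() else 0)
E
```

```text
(array([-658.6,  502.7,  230.2]), [[-0.074, -0.0, -0.997], [0.997, -0.002, -0.074], [-0.002, -1.0, 0.0]])
1 (array([-22.11,   0.04, -21.25]), array([-2.049e+01,  1.000e-02, -2.283e+01]), array([-0.  ,  0.84, -0.02]))
-1 (array([-22.11,   0.04, -21.25]), array([2.049e+01, 1.000e-02, 2.283e+01]), array([-3.000e-02, -3.516e+01,  0.000e+00]))
[ 0.53351738 -0.05239235]
0.1 2656 0.547
0.2 2553 0.527
0.3 4092 0.023
0.4 3723 0.024
0.5 3458 0.01
0.6 3246 0.011
0.7 3034 0.011
0.8 2862 0.009
0.9 2858 0.159
1.0 3413 0.175
```

Emit:
{"method": "drive_tool", "body": {"motion": [[[0,0,0],[0,0.84,0],-0.5],[[-0.85,0,-0.95],[0,0,0],-0.5],[[-0.85,0,-0.95],[0,0,0],-0.5],[[-0.85,0,-0.95],[0,0,0],-0.5],[[-0.85,0,-0.95],[0,0,0],-0.5],[[-0.85,0,-0.95],[0,0,0],-0.5],[[-0.85,0,-0.95],[0,0,0],-0.5],[[-0.85,0,-0.95],[0,0,0],-0.5],[[-0.85,0,-0.95],[0,0,0],-0.5],[[-0.85,0,-0.95],[0,0,0],-0.5],[[-0.85,0,-0.95],[0,0,0],-0.5],[[-0.85,0,-0.95],[0,0,0],-0.5]]}}

```text
time: 1.3
tool_pos: [0.3227, 0.3055, 0.2308]
tool_rot: [-0.57, 0.57, 0.418, -0.418]
contact_force: [0.8, 1.1, -0.8]
gripper_width: 0.752
```

Emit:
{"method": "drive_tool", "body": {"motion": [[[-0.85,0,-0.95],[0,0,0],-0.5],[[-0.85,0,-0.95],[0,0,0],-0.5],[[-0.85,0,-0.95],[0,0,0],-0.5],[[-0.85,0,-0.95],[0,0,0],-0.5],[[-0.85,0,-0.95],[0,0,0],-0.5],[[-0.85,0,-0.95],[0,0,0],-0.5],[[-0.85,0,-0.95],[0,0,0],-0.5],[[-0.85,0,-0.95],[0,0,0],-0.5],[[-0.85,0,-0.95],[0,0,0],-0.5],[[0,0,0],[0,0,0],-0.5],[[0,0,0],[0,0,0],-0.5]]}}

```text
time: 2.4
tool_pos: [0.4687, 0.0599, 0.2307]
tool_rot: [0.571, -0.57, -0.418, 0.418]
contact_force: [-0.1, 0.5, 0.4]
gripper_width: 0.749
```

```bash
python3 - <<'E'
from h import *
from plant import manip
s=manip.state();print(s["time"],where(s),delta(s,[-88,-9.5,230],1),s["gripper_width"],s["contact_force"],s["joint_pos"])
E
```

```text
2.4 (array([-183.6,   78.1,  230.7]), [[0.001, -0.001, -1.0], [1.0, 0.0, 0.001], [0.0, -1.0, 0.001]]) (array([-3.5 ,  0.02, -3.83]), array([-3.51,  0.03, -3.82]), array([-0.02, -0.01,  0.  ])) 0.7490383400424854 [-0.10418756  0.48574568  0.42253606] [-3.07245360e-02 -3.24813357e-01  1.95520961e+00  4.13224034e-04
  1.51256974e+00 -1.29501129e+00]
```

Emit:
{"method": "drive_tool", "body": {"motion": [[[-0.7,0,-0.76],[0,0,0],-0.5],[[-0.7,0,-0.76],[0,0,0],-0.5],[[-0.7,0,-0.76],[0,0,0],-0.5],[[-0.7,0,-0.76],[0,0,0],-0.5],[[-0.7,0.8,-0.76],[0,0,0],-0.5],[[0,0,0],[0,0,0],-0.5],[[0,0,0],[0,0,0],-0.5]]}}

```text
time: 3.1
tool_pos: [0.5325, -0.0507, 0.2105]
tool_rot: [0.571, -0.569, -0.418, 0.419]
contact_force: [0.5, 0.7, 0.9]
gripper_width: 0.752
```

```bash
python3 - <<'E'
from h import *
from plant import manip
s=manip.state();print(where(s)[0],delta(s,[-88,-9.5,200],1))
f=manip.grab_frame("wrist");np.savez("w.npz",**f);print(f["T_tool_cam"].round(3).tolist(),f["camera_matrix"].round(1).tolist())
g=manip.grab_frame("scene");np.savez("s2.npz",**g)
c=cv2.resize(g["img"][130:290,150:310],(400,400),interpolation=cv2.INTER_CUBIC)
cv2.imwrite("pics/b.png",np.hstack([cv2.resize(f["img"],(400,300)),np.zeros((300,0,3),np.uint8)]) if 0 else np.hstack([np.vstack([cv2.resize(f["img"],(400,300)),np.zeros((100,400,3),np.uint8)]),c]))
P=cloud(g).reshape(-1,3);P=P[np.isfinite(P).all(1)];L=RB.inv().apply(P-O)*1000
# fingers near tips: points x near -88, z 175-235
m=(abs(L[:,0]+85)<22)&(L[:,2]>178)&(L[:,2]<230)&(abs(L[:,1]+9.5)<75)
for a in range(175,230,5):
    k=m&(abs(L[:,2]-a)<2.5);print(a,np.sort(L[k,1].round(0)).astype(int).tolist())
E
```

```text
[-89.4  -8.2 210.5] (array([-0.05,  0.42, -0.06]), array([-0.05,  0.42, -0.06]), array([-0.03,  0.01,  0.  ]))
[[1.0, -0.0, -0.001, 0.0], [0.001, -0.271, 0.962, -0.143], [-0.001, -0.962, -0.271, 0.068], [0.0, 0.0, 0.0, 1.0]] [[268.7, 0.0, 261.5], [0.0, 268.7, 191.8], [0.0, 0.0, 1.0]]
175 []
180 []
185 []
190 []
195 []
200 []
205 []
210 []
215 []
220 [-47, -42, -41, -40, 22, 29, 30]
225 [-46, -43, -42, -41, -41, -41, -41, -40, -40, 27, 29, 30, 33]
```

View pics/b.png

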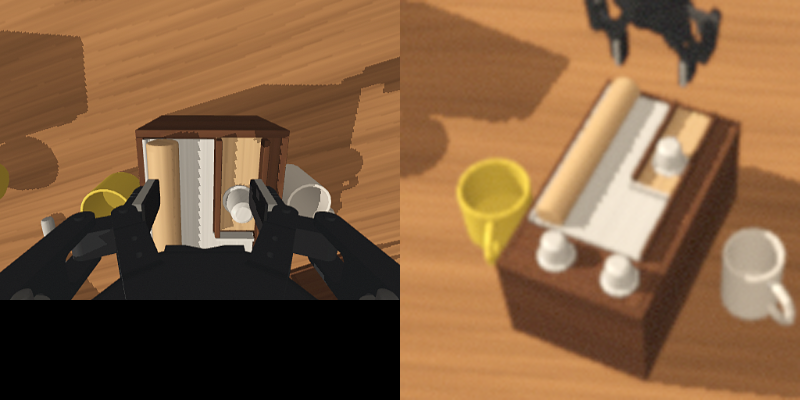

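Wrist view: the rail is on the left (165,190), the used capsule is at (240,203) in the lane, and the finger pads are at (147,208) and (262,208). The scene crop shows the fingers high in front of the bin. The wrist depth will give me the finger, rail and capsule positions in one frame.

```bash
python3 - <<'E'
from h import *
from plant import manip
s=manip.state()
f=dict(np.load("w.npz"));f["world_from_camera"]=f["T_tool_cam"]
P=cloud(f).reshape(-1,3);P=P[np.isfinite(P).all(1)]*1000
k=(abs(P[:,0])<62)&(P[:,1]>-40)&(P[:,1]<15)
for lo in range(-40,8,4):
    m=k&(P[:,1]>=lo)&(P[:,1]<lo+4)
    for sg in(-1,1):
        q=P[m&(P[:,0]*sg>0)]
        if len(q):print(lo,sg,len(q),"x",q[:,0].min().round(1),q[:,0].max().round(1),"z",q[:,2].min().round(1),q[:,2].max().round(1))
w=s["tool_rot"];R=Ro.from_quat([w[1],w[2],w[3],w[0]])
L=RB.inv().apply(R.apply(P/1000)+s["tool_pos"]-O)*1000
def pr(n,m):print(n,m.sum(),"x",np.percentile(L[m,0],[1,50,99]).round(1),"y",np.percentile(L[m,1],[1,50,99]).round(1),"z",np.percentile(L[m,2],[2,50,98]).round(1))
far=P[:,1]>18
pr("top",far&(L[:,2]>135)&(L[:,2]<145)&(abs(L[:,1])<95))
pr("rail",far&(L[:,2]>152)&(L[:,1]<-25)&(L[:,1]>-75))
pr("railtop",far&(L[:,2]>164)&(L[:,1]<-25)&(L[:,1]>-75))
pr("used",far&(L[:,2]>158)&(L[:,1]>8)&(L[:,1]<50)&(L[:,0]<20))
pr("usedtop",far&(L[:,2]>167)&(L[:,1]>8)&(L[:,1]<50)&(L[:,0]<20))
pr("fences",far&(L[:,2]>150)&(L[:,2]<157)&(L[:,1]>-5)&(L[:,0]<-70))
E
```

```text
-40 -1 192 x -45.2 -31.4 z -10.9 11.7
-40 1 196 x 31.9 45.7 z -10.6 11.3
-36 -1 216 x -45.4 -31.4 z -11.3 11.3
-36 1 211 x 31.9 45.7 z -11.9 11.4
-32 -1 192 x -45.2 -31.4 z -10.8 11.4
-32 1 188 x 31.8 46.0 z -11.1 11.4
-28 -1 179 x -45.3 -31.4 z -10.7 11.6
-28 1 177 x 32.0 46.0 z -11.1 11.2
-24 -1 161 x -45.3 -31.5 z -11.1 11.3
-24 1 169 x 31.9 46.1 z -10.7 11.5
-20 -1 145 x -45.5 -31.3 z -11.2 11.2
-20 1 139 x 32.0 45.8 z -11.3 11.3
-16 -1 123 x -44.2 -31.4 z -11.4 11.3
-16 1 122 x 32.0 44.4 z -11.1 11.3
-12 -1 72 x -37.7 -31.5 z -11.4 11.0
-12 1 76 x 32.0 38.6 z -11.4 10.9
-8 -1 11 x -32.0 -31.6 z -5.4 8.0
-8 1 13 x 32.2 32.6 z -3.7 8.0
top 14756 x [-118.9  -76.    22.2] y [-77.7   0.2  78.4] z [140.1 142.  144. ]
rail 4542 x [-109.1  -63.1    5.2] y [-63.9 -45.6 -34.2] z [154.9 165.8 168.6]
railtop 2942 x [-108.4  -59.4    5.6] y [-59.6 -48.  -39.3] z [164.2 166.9 168.7]
used 833 x [-53.  -43.9 -29.6] y [18.  28.3 39.5] z [158.5 170.6 172.9]
usedtop 615 x [-51.8 -41.6 -29.3] y [19.3 29.2 39.8] z [167.5 171.3 173. ]
fences 865 x [-111.   -91.8  -70.4] y [ 3.8 50.7 56.4] z [150.5 155.6 156.9]
```

Emit:
{"method": "drive_tool", "body": {"motion": [[[-0.09,0,0],[0,0,0],-0.79],[[0,0,0],[0,0,0],-0.79],[[0,0,0],[0,0,0],-0.79],[[0,0,0],[0,0,0],-0.79]]}}

```text
time: 3.6
tool_pos: [0.5326, -0.0537, 0.2116]
tool_rot: [-0.57, 0.57, 0.418, -0.418]
contact_force: [-0.3, -0.2, 0.2]
gripper_width: 0.897
```

```bash
cat > m.py <<'E'
from h import *
from plant import manip
s=manip.state();print(s["time"],where(s)[0],s["gripper_width"],s["contact_force"].round(1))
f=manip.grab_frame("wrist");cv2.imwrite("pics/w%.1f.png"%s["time"],f["img"]);f["world_from_camera"]=f["T_tool_cam"]
P=cloud(f).reshape(-1,3);P=P[np.isfinite(P).all(1)]*1000
k=(abs(P[:,0])<62)&(P[:,1]>-24)&(P[:,1]<2)&(abs(P[:,2])<11)
w=s["tool_rot"];R=Ro.from_quat([w[1],w[2],w[3],w[0]])
L=RB.inv().apply(R.apply(P/1000)+s["tool_pos"]-O)*1000
for lo in range(-24,2,2):
    m=k&(P[:,1]>=lo)&(P[:,1]<lo+2)
    for sg in(-1,1):
        q=L[m&(P[:,0]*sg>0)]
        if len(q):print(lo,sg,len(q),"bin y",q[:,1].min().round(1),q[:,1].max().round(1))
E
python3 m.py
```

```text
3.6 [-88.4 -11.1 211.6] 0.8967531980699307 [-0.3 -0.2  0.2]
-24 -1 88 bin y -62.6 -48.7
-24 1 86 bin y 27.1 40.8
-22 -1 74 bin y -62.3 -48.6
-22 1 80 bin y 27.0 40.4
-20 -1 68 bin y -61.3 -48.6
-20 1 72 bin y 27.1 39.5
-18 -1 66 bin y -61.1 -48.7
-18 1 60 bin y 27.1 39.3
-16 -1 49 bin y -55.4 -48.7
-16 1 54 bin y 27.1 34.0
-14 -1 45 bin y -49.5 -48.7
-14 1 40 bin y 26.9 27.8
-12 -1 20 bin y -49.5 -48.8
-12 1 24 bin y 27.2 27.7
-10 -1 3 bin y -49.5 -49.2
-10 1 1 bin y 27.6 27.6
```

Emit:
{"method": "drive_tool", "body": {"motion": [[[0,0.5,0],[0,0,0],-0.79],[[0,0.5,0],[0,0,0],-0.79],[[0,0.5,0],[0,0,0],-0.79],[[0,0.4,0],[0,0,0],-0.79],[[0,0,0],[0,0,0],-0.79],[[0,0,0],[0,0,0],-0.79]]}}

```text
time: 4.25
tool_pos: [0.5325, -0.0539, 0.1633]
tool_rot: [0.57, -0.57, -0.418, 0.418]
contact_force: [-0.1, -1.3, -0.0]
gripper_width: 0.897
```

Emit:
{"method": "drive_tool", "body": {"motion": [[[0,0.15,0],[0,0,0],-0.79],[[0,0.15,0],[0,0,0],-0.79],[[0,0,0],[0,0,0],-0.79]]}}

```text
time: 4.55
tool_pos: [0.5328, -0.054, 0.1564]
tool_rot: [-0.57, 0.57, 0.418, -0.418]
contact_force: [0.5, -0.1, 0.8]
gripper_width: 0.897
```

Emit:
{"method": "drive_tool", "body": {"motion": [[[0,0.15,0],[0,0,0],-0.79],[[0,0.15,0],[0,0,0],-0.79],[[0,0,0],[0,0,0],-0.79]]}}

```text
time: 4.85
tool_pos: [0.5333, -0.054, 0.1494]
tool_rot: [-0.57, 0.571, 0.419, -0.418]
contact_force: [1.0, 0.6, 3.1]
gripper_width: 0.896
```

Emit:
{"method": "drive_tool", "body": {"motion": [[[0,0.12,0],[0,0,0],-0.79],[[0,0.12,0],[0,0,0],-0.79],[[0,0.1,0],[0,0,0],-0.79],[[0,0.1,0],[0,0,0],-0.79],[[0,0,0],[0,0,0],-0.79],[[0,0,0],[0,0,0],-0.79]]}}

```text
time: 5.45
tool_pos: [0.5336, -0.054, 0.1391]
tool_rot: [-0.57, 0.571, 0.419, -0.418]
contact_force: [1.0, 1.8, 5.7]
gripper_width: 0.895
```

```bash
cat > fl.py <<'E'
from h import *
from plant import manip
s=manip.state();print(s["time"],where(s)[0],s["gripper_width"],s["contact_force"].round(1))
f=manip.grab_frame("wrist");g=manip.grab_frame("scene")
q=s["tool_rot"];R=Ro.from_quat([q[1],q[2],q[3],q[0]])
T=np.eye(4);T[:3,:3]=R.as_matrix();T[:3,3]=s["tool_pos"];f["world_from_camera"]=T@f["T_tool_cam"]
for n,F in(("wrist",f),("scene",g)):
    L=RB.inv().apply(cloud(F).reshape(-1,3)-O)*1000;L=L[np.isfinite(L).all(1)]
    m=(L[:,0]>-100)&(L[:,0]<75)&(L[:,1]>-28)&(L[:,1]<50)&(L[:,2]<138)&(L[:,2]>20)
    if m.sum()>20:
        a=np.arctan2(140-L[m,2],L[m,1]+70);print(n,m.sum(),"flap angle",np.percentile(a,[10,50,90]).round(2))
    m=(L[:,2]>162)&(L[:,2]<178)&(L[:,1]>12)&(L[:,1]<48)&(L[:,0]>-65)&(L[:,0]<60)
    print(n,"cap",m.sum(),np.median(L[m],0).round(1) if m.any() else "")
c=cv2.resize(g["img"][110:270,150:310],(400,400),interpolation=cv2.INTER_CUBIC)
cv2.imwrite("pics/f%.2f.png"%s["time"],np.hstack([np.vstack([cv2.resize(f["img"],(400,300)),np.zeros((100,400,3),np.uint8)]),c]));print("pics/f%.2f.png"%s["time"])
E
python3 fl.py; cp pics/f*.png pics/open.png
```

```text
5.45 [-87.5 -11.  139.1] 0.8945601276540804 [1.  1.8 5.7]
wrist 2089 flap angle [0.7  0.77 0.78]
wrist cap 44 [-51.   24.3 163.4]
scene 451 flap angle [0.71 0.76 0.79]
scene cap 75 [-36.   31.2 170.2]
pics/f5.45.png
```

View pics/open.png

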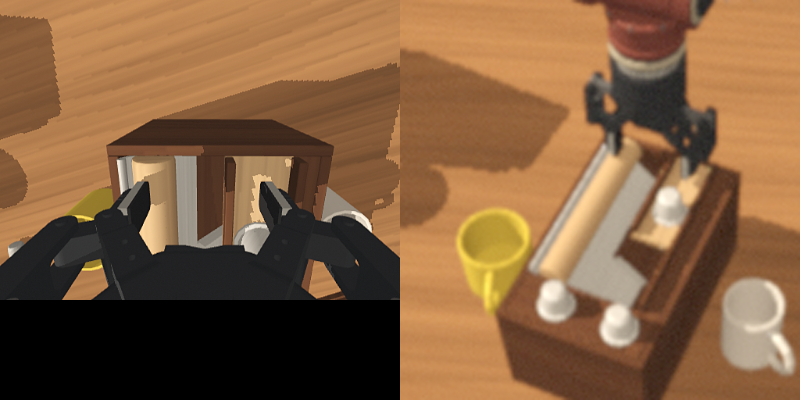

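Flap is at about 0.77 rad, and both fingertips are where I want them: the right one on the rail, the left one in the lane behind the capsule. I'll press slightly lower, then push.

Emit:
{"method": "drive_tool", "body": {"motion": [[[0,0.1,0],[0,0,0],-0.79],[[0,0,0],[0,0,0],-0.79],[[0,0,-0.12],[0,0,0],-0.79],[[0,0,-0.12],[0,0,0],-0.79],[[0,0,-0.12],[0,0,0],-0.79],[[0,0,-0.12],[0,0,0],-0.79],[[0,0,-0.12],[0,0,0],-0.79],[[0,0,-0.12],[0,0,0],-0.79],[[0,0,-0.12],[0,0,0],-0.79],[[0,0,-0.12],[0,0,0],-0.79],[[0,0,-0.12],[0,0,0],-0.79]]}}

```text
time: 6.65
tool_pos: [0.5584, -0.0624, 0.1362]
tool_rot: [-0.57, 0.57, 0.418, -0.418]
contact_force: [-3.6, 0.5, 6.3]
gripper_width: 0.895
```

```bash
python3 fl.py
```

```text
6.65 [-61.3 -11.5 136.2] 0.8945658917462562 [-3.6  0.5  6.3]
wrist 2020 flap angle [0.83 0.91 0.92]
wrist cap 963 [-44.6  24.7 168.2]
scene 243 flap angle [0.81 0.9  0.93]
scene cap 98 [-34.5  32.5 170. ]
pics/f6.65.png
```

View pics/f6.65.png

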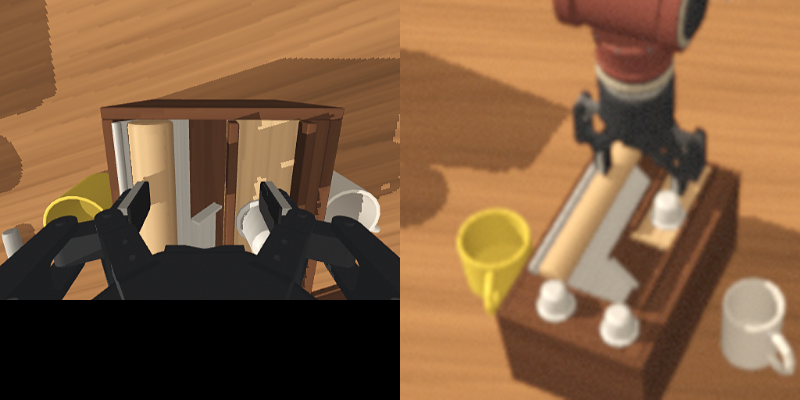

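The capsule is still upright in the lane, right at the finger (430-ish left image edge 250,225; right image 668,210), and the flap is at about 0.9 rad. I'll keep pushing.

Emit:
{"method": "drive_tool", "body": {"motion": [[[0.01,0,-0.12],[0,0,0],-0.79],[[0.01,0,-0.12],[0,0,0],-0.79],[[0,0,-0.12],[0,0,0],-0.79],[[0,0,-0.12],[0,0,0],-0.79],[[0,0,-0.12],[0,0,0],-0.79],[[0,0,-0.12],[0,0,0],-0.79],[[0,0,-0.12],[0,0,0],-0.79],[[0,0,-0.12],[0,0,0],-0.79]]}}

```text
time: 7.55
tool_pos: [0.5814, -0.069, 0.1362]
tool_rot: [-0.57, 0.57, 0.418, -0.418]
contact_force: [-3.1, 1.4, 7.4]
gripper_width: 0.895
```

```bash
python3 fl.py
```

```text
7.55 [-37.3 -10.9 136.2] 0.8952761360881929 [-3.1  1.4  7.4]
wrist 2731 flap angle [0.84 0.92 0.92]
wrist cap 1571 [-31.6  27.5 168.7]
scene 224 flap angle [0.83 0.91 0.93]
scene cap 103 [-11.2  32.8 170.3]
pics/f7.55.png
```

Emit:
{"method": "drive_tool", "body": {"motion": [[[0,0,-0.12],[0,0,0],-0.79],[[0,0,-0.12],[0,0,0],-0.79],[[0,0,-0.12],[0,0,0],-0.79],[[0,0,-0.12],[0,0,0],-0.79],[[0,0,-0.12],[0,0,0],-0.79],[[0,0,-0.12],[0,0,0],-0.79],[[0,0,-0.12],[0,0,0],-0.79],[[0,0,-0.12],[0,0,0],-0.79],[[0,0,-0.12],[0,0,0],-0.79],[[0,0,-0.12],[0,0,0],-0.79],[[0,0,-0.12],[0,0,0],-0.79],[[0,0,-0.12],[0,0,0],-0.79]]}}

```text
time: 8.85
tool_pos: [0.6158, -0.0799, 0.1363]
tool_rot: [-0.57, 0.57, 0.418, -0.418]
contact_force: [-2.9, 0.9, 6.6]
gripper_width: 0.899
```

```bash
python3 fl.py
```

```text
8.85 [ -1.2 -11.  136.3] 0.8988353531938664 [-2.9  0.9  6.6]
wrist 3255 flap angle [0.86 0.91 0.92]
wrist cap 897 [ -7.8  27.8 170.6]
scene 234 flap angle [0.82 0.9  0.93]
scene cap 27 [  6.7  34.8 169.2]
pics/f8.85.png
```

```bash
cp $(ls -t pics/f*.png|head -1) pics/last.png
```

```text
(no output)
```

View pics/last.png

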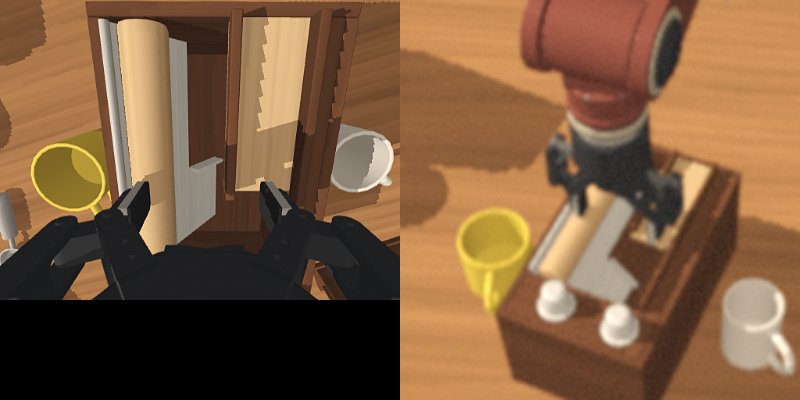

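The capsule has dropped off the ledge: the ledge (left image, 265,120) is empty. Before I let the flap up, I'll check where it lies in the bin.

```bash
python3 - <<'E'
from h import *
from plant import manip
s=manip.state();o=[]
q=s["tool_rot"];T=np.eye(4);T[:3,:3]=Ro.from_quat([q[1],q[2],q[3],q[0]]).as_matrix();T[:3,3]=s["tool_pos"]
for n in("scene","side","wrist"):
    f=manip.grab_frame(n)
    if n=="wrist":f["world_from_camera"]=T@f["T_tool_cam"]
    L=RB.inv().apply(cloud(f).reshape(-1,3)-O)*1000
    m=(L[:,0]>2)&(L[:,0]<80)&(L[:,1]>-40)&(L[:,1]<52)&(L[:,2]<135)
    c=f["img"].reshape(-1,3)
    w=m&(c.min(1)>130);print(n,m.sum(),w.sum())
    for p,k in list(zip(L[w],c[w]))[::max(1,w.sum()//12)]:print(p.round(0),k)
    if n!="wrist":
        v,u=np.argwhere(m.reshape(384,512)).mean(0).astype(int) if m.any() else (190,220)
        o.append(cv2.resize(f["img"][v-35:v+35,u-35:u+35],(400,400),interpolation=cv2.INTER_CUBIC))
cv2.imwrite("pics/in.png",np.hstack(o))
E
```

```text
scene 369 306
[  3. -39. 101.] [148 166 177]
[  3. -28.  83.] [135 151 166]
[ 19. -29.  92.] [150 168 180]
[ 31. -31.  97.] [150 167 178]
[ 10. -17.  71.] [150 167 180]
[ 45. -39.  97.] [149 165 178]
[ 39. -28.  90.] [150 166 179]
[ 36. -24.  83.] [149 165 177]
[ 36. -24.  79.] [150 167 179]
[ 36. -22.  75.] [148 166 178]
[ 28. -12.  64.] [150 168 179]
[ 41. -17.  71.] [148 166 179]
[26. -2. 47.] [149 167 178]
side 73 47
[ 73. -38. 108.] [157 172 186]
[ 70. -39. 100.] [150 165 180]
[ 68. -36.  98.] [149 164 179]
[ 57. -38. 101.] [153 168 183]
[ 69. -30.  97.] [150 166 180]
[ 60. -36.  96.] [150 165 180]
[ 78. -31.  89.] [149 164 178]
[ 66. -32.  92.] [150 164 179]
[ 56. -36.  94.] [154 169 184]
[ 72. -28.  88.] [153 167 180]
[ 61. -30.  91.] [149 165 179]
[ 50. -33.  93.] [137 152 166]
[ 60. -28.  89.] [152 168 181]
[ 50. -33.  89.] [138 154 167]
[ 49. -31.  86.] [151 165 180]
[ 41. -31.  85.] [153 167 180]
wrist 6068 1248
[ 5.  8. 55.] [131 143 149]
[  5. -14.  85.] [133 143 151]
[23.  2. 48.] [135 146 153]
[28.  3. 47.] [144 155 159]
[34.  1. 49.] [131 142 149]
[36. -6. 58.] [132 143 149]
[42. -6. 57.] [132 143 149]
[46. -8. 60.] [131 143 150]
[ 47. -16.  71.] [131 142 149]
[63. -6. 57.] [132 143 149]
[ 52. -31.  91.] [132 143 150]
[ 75. -17.  72.] [131 143 150]
```

View pics/in.png

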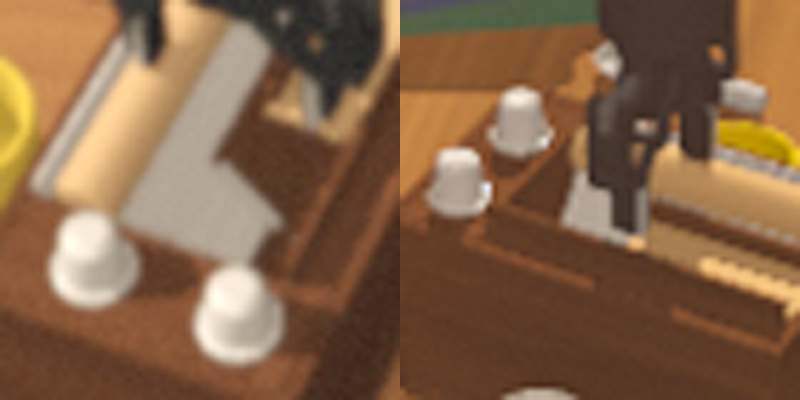

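The capsule isn't on the ledge or on the flap: the depth in the opening matches only the flap plane, so it has gone below. Now I'll let the flap rise under control and retreat.

Emit:
{"method": "drive_tool", "body": {"motion": [[[0,-0.15,0],[0,0,0],-0.79],[[0,-0.15,0],[0,0,0],-0.79],[[0,-0.15,0],[0,0,0],-0.79],[[0,-0.15,0],[0,0,0],-0.79],[[0,-0.2,0],[0,0,0],-0.79],[[0,-0.4,0],[0,0,0],-0.79],[[0,-0.6,0],[0,0,0],-0.79],[[0,-0.8,0],[0,0,0],-0.79],[[0,-0.8,0],[0,0,0],-0.79],[[0,-0.8,0.3],[0,0,0],-0.79],[[0,-0.5,0.7],[0,0,0],-0.79],[[0,0,0.9],[0,0,0],-0.79]]}}

```text
time: 10.3
tool_pos: [0.5716, -0.0655, 0.2569]
tool_rot: [-0.569, 0.572, 0.42, -0.417]
contact_force: [0.1, 0.4, 0.3]
gripper_width: 0.892
```

Emit:
{"method": "drive_tool", "body": {"motion": [[[0,0,0.9],[0,0,0],-0.79],[[0,0,0.9],[0,0,0],-0.79],[[0,0,0.9],[0,0,0],-0.79],[[0,0,0.9],[0,0,0],-0.79],[[0,0,0.9],[0,0,0],-0.79],[[0,0,0.5],[0,0,0],-0.79],[[0,0,0],[0,0,0],-0.79],[[0,0,0],[0,0,0],-0.79]]}}

```text
time: 11.1
tool_pos: [0.4516, -0.0278, 0.2537]
tool_rot: [-0.57, 0.571, 0.419, -0.418]
contact_force: [-0.8, 0.0, -0.5]
gripper_width: 0.896
```

```bash
python3 - <<'E'
from h import *
from plant import manip
s=manip.state();print(s["time"],where(s)[0],s["contact_force"].round(1))
g=manip.grab_frame("scene");g0=np.load("scene.npz")
for n,F in(("before",g0),("now",g)):
    L=RB.inv().apply(cloud(F).reshape(-1,3)-O)*1000;L=L[np.isfinite(L).all(1)]
    m=(L[:,2]>162)&(L[:,1]<-25)&(L[:,1]>-75)&(L[:,0]<70)&(L[:,0]>-105)&(L[:,2]<180);print(n,"railtop",np.median(L[m],0).round(1))
    m=(L[:,0]>10)&(L[:,0]<75)&(L[:,1]>-20)&(L[:,1]<48)&(L[:,2]<160)&(L[:,2]>20);print("flap z",np.percentile(L[m,2],[5,50,95]).round(1))
    for y in(-1,1):
        m=(L[:,2]>157)&(L[:,2]<180)&(L[:,0]>85)&(L[:,0]<140)&(L[:,1]*y>0);print("fresh",np.median(L[m],0).round(1))
    m=(L[:,2]>158)&(L[:,2]<180)&(L[:,0]<70)&(L[:,0]>-115)&(L[:,1]>12)&(L[:,1]<48);print("on ledge pts",m.sum())
cv2.imwrite("pics/end.png",cv2.resize(g["img"],(800,600)))
E
```

```text
11.1 [-173.5  -10.7  253.7] [-0.8  0.  -0.5]
before railtop [-11.6 -48.6 166.3]
flap z [139.  142.  145.3]
fresh [112.5 -25.7 169.9]
fresh [112.7  43.6 169.7]
on ledge pts 84
now railtop [-14.1 -48.5 166.2]
flap z [139.  141.9 144.8]
fresh [112.7 -25.4 169.8]
fresh [113.7  43.5 169.2]
on ledge pts 0
```

View pics/end.png

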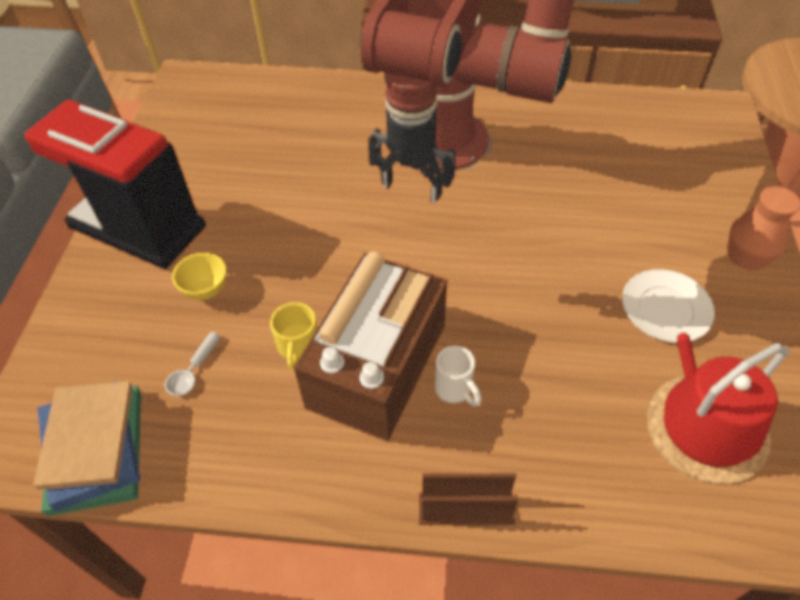

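The flap is shut (375,310), the ledge (405,295) is empty, and both fresh capsules and the other tea things are where they were. The arm is clear of everything, so I'm handing in.

```bash
python3 -c "
from plant import manip
print(manip.job_done())"
```

```text
the job is handed in; nothing more can be done
None
```

The used capsule is off the ledge and in the bin, the flap has sprung shut, and I handed the job in at about 11 s.

- **How it was done:** the right fingertip pressed the rail down and held the flap at about 0.9 rad. Meanwhile the left fingertip pushed the capsule along the ledge until it dropped through the opening. I then raised the fingers slowly so the flap closed gently, and backed the arm away.
- **Last checks:**
  - The rail top is back at z 166 mm and the flap is level at the same height as before.
  - Nothing is left on the ledge.
  - Both fresh capsules are within about 1 mm of where they started.
  - The cup, jug, plate, bowl and spoon look unmoved in the final picture.
  - The highest contact force I read was about 8 N, and the arm was touching nothing at the end.
- **Not confirmed:** I never saw the capsule on the bin floor, because the flap and gripper blocked the view. That it is inside follows from it being gone from the ledge, not on the flap, not in the final picture of the table, and the flap having closed fully.

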